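# Unlatch the thermal cycler's lid and hold it up

## Robot

A 7-joint arm with a two-finger parallel gripper is mounted at the origin on the work surface. World frame = base frame: x ahead of the robot, y to its left, z up, the work surface at z = 0. Lengths are in m, angles in rad, forces in N, time in s.
With the tool pointing down it reaches from about 0.35 to 0.9 m from the base axis. Payload 7.2 kg.
Tool frame: the origin (TCP) lies between the finger pads, 19 mm behind the fingertips; this is the grasp point; z points along the fingers, y is the line along which they close (so a half turn about z gives the same grasp; the last joint's range is limited). The gripper opens to 88 mm and grips with 3 to 60 N. Pads are 20 mm wide; open, the fingers measure 115 mm over their backs; the gripper's body (75 mm by 178 mm) begins 61 mm behind the grasp point.
Start: joints at [1.089, 0.411, -0.013, 1.596, 0.006, 1.134, -0.082], TCP at [0.251, -0.572, 0.241] pointing down, gripper open.
Joint ranges: [-2.95, 2.95], [-0.29, 1.99], [-1.47, 1.44], [0.14, 2.54], [-1.03, 4.17], [0.13, 1.85], [-2.86, 2.86]. Speed limits (rad/s): [2.39, 2.39, 3.01, 3.01, 3.14, 3.14, 3.14].

## Interface

Orientations are given as a unit quaternion [w, x, y, z].
In Python, from plant import ctrl, optics, hand_in gives the robot as it stands.
- The arm moves only by the tool play_rows, never from a script. Its argument "commands" is a list that holds one entry, the list of rows, each a list of 7 numbers: the shift along the tool's x, y, z each as a share of 30 mm, from -1 to 1, then the turn, a rotation vector about the tool's x, y, z each as a share of 10 degrees, from -1 to 1, then the opening, from -1 (shut) to 1 (fully open). In form: [[[tx, ty, tz, ax, ay, az, fingers], ...]]. A call has 1 to 12 rows; each row shifts and turns the commanded pose from where the row before left it, along the tool's axes as they then stand; what a row does not reach is not made up. A row lasts 1/8 s, in which the tool goes at most 62.5 mm and 10.7 degrees, less where a joint would pass 70% of its speed; a pose out of reach is approached as far as the arm can. A call with a number of a shift or a turn outside -1 to 1 is refused whole. A call with a gripper value outside its range is refused whole. The fingers move at their own pace and stop on an object; "force" is the grip in N (left out, the last holds). Time passes only in rows, so rows that do not move let the fingers close. It gives the time, the measured TCP pose, the force, the opening and the grip force at its end, in the units of the state.
- ctrl.observe(): the state, without advancing time (a new reading comes with each control period).
- optics.read_camera(name): name is "side" or "top" or "wrist"; returns the picture (480x640x3 uint8, blue, green, red); there is no depth.
- optics.camera_model(name): a dict with "fx", "fy", "cx", "cy" (pixels), "position" and "orientation" of the camera in the world. Camera axes: x right, y down, z forward; pixel columns grow to the right and rows downward; lengths in m; the calibration is good to about 2 mm. A picture is of the moment at which its call begins: read the wrist's pose just before it. camera_model takes no time and is no camera call; for the wrist camera it gives the pose at the moment of the call.
- hand_in(): hands the job in; it is judged then, once.
The state is a dict: "time_s": time; "joint_positions": joint angles; "qvel": joint speeds; "effort": joint torques, N m; "ee_pos": TCP position; "tool_rot": TCP orientation; "force": force on the tool from outside, world axes, zero at the start; "wrist_torque": the same for the moment, N m; "opening": opening from 0.0 (shut) to 1.0 (fully open); "gripper_force": force on a finger pad.
Only numpy, scipy, OpenCV 4.12 (cv2) and the standard library are available. Lean on these libraries where they do the work, as an engineer would, in place of code of your own. Each camera call takes 0.05 s, during which the arm holds its last target. There are 200 camera calls.

## Task

The run is over: open the thermal cycler in the middle of the bench so that I can take the plate out. Take the upright fin of its lid latch, pull it sideways (to the left as you face the cycler) against the spring until it lets go of the ball pin, then lift the lid by the same fin to about 40 degrees and finish still holding it there, as the lid has no stay. Do not let the lid drop, and leave the other things on the bench where they are.

Things in the scene. Friction and masses are not known exactly. Their poses are not given: they have to be found in the camera images.
- cycler: Thermal cycler, fixed on the bench: beige case 335 mm deep (x), 210 wide (y), rear deck 105 high, sloping front panel with screen and keypad. On the deck its cream lid, 190 mm long (x), 166 wide, flat top 155 above the bench when shut. Origin: centre of its underside; x from front to back, y to the left as one faces its front, z up. The front faces the robot, yaw within 0.3 rad.
- lid (a joint): Opening angle of the lid, rad: 0 shut, 1.25 its stop. It turns about a level hinge at its back edge; the edge nearest the robot rises. No stay and almost no friction: let go, it drops from any angle. 0.48 to 0.75 kg; 3 to 4 N upwards at the fin carry it.
- lid_hinge (a point): Point on the lid's hinge line, in the middle of the lid's width, 127 mm above the bench, 162 mm behind fin and 58 mm lower. The hinge line is its y axis; axes as the cycler's when the lid is shut, turning with the lid.
- latch (a joint): Travel of the latch slide, m: 0 home (latched), 0.015 its stop; it slides along the lid's +y. Its spring pushes home with 3.3 N at the start, 8.3 N at the stop. A two-pronged fork under the lid grips below the ball pin's head: from 0.012 on it is clear and the lid can be lifted; short of 0.010 it holds the lid down. Once the fin has risen 25 mm the slide may spring back harmlessly.
- fin (a point): Point in the middle of the latch's grip fin, 30 mm above the lid's top: put the TCP here. The fin, grey with dark ribs, stands on the lid near its front edge: 40 mm (x) by 14 thick (y), its top 15 above this point, on a dark slide plate 48 x 50 whose top is 24 below it. Pinch its flat sides from above (fingers close along y), pull to +y. It may swivel in the pads as the lid swings.
- ball (a point): Centre of the ball-headed pin (16 mm ball) that stands fixed on the cycler's deck under the lid's front edge, 57 mm below fin when the lid is shut. Hidden while the lid is shut.
- minifuge: Bystander: white mini centrifuge with a clear dome, 136 mm across, 143 mm high, beside the cycler. Origin: centre of its underside.
- vortex: Bystander: white vortex mixer 150 x 110 mm with a black rubber cup on top, 108 mm high, beside the cycler. Origin: centre of its underside.
- tip_box: Bystander: box of pipette tips 122 x 86 x 60 mm, close to the cycler's left side. Origin: centre of its underside.
- tube_rack: Bystander: white tube rack 190 x 75 x 52 mm with small tubes, close to the cycler's right side. Origin: centre of its underside.
- marker: Bystander: marker pen 125 mm long lying on the open notebook left of the cycler. Origin: centre of its underside.
- pipette: Bystander: pipette about 270 mm long lying on the bench right of the cycler. Origin: on its underside.

How it is judged:
By the outcome, as a careful person would: the job done as asked, in the order asked, and still so for the second after the job is handed in, while the arm keeps its last pose, push and grip.
It also fails if it takes over 35 s, if anything falls off the work surface, if the arm or the gripper's body presses on something with over 40 N, if the wrist force passes 120 N, or if a joint passes its speed limit or range.

## Working session

There is one attempt and no reset: what is moved stays moved. The work goes in short steps, Python scripts to look and compute and a tool call to move; the robot and the scene stay as the last step left them, time stands still between calls to the robot, and variables do not carry over. Pictures are saved under pics/ and viewed, at most 10 in all, crops included, and the job is handed in when it is done.

Besides the shell and the picture viewer there is one more tool, called by a JSON object that holds its "api" and its "payload". play_rows: Moves the arm, as the interface text tells. Its arguments: {"type":"object","properties":{"commands":{"type":"array"},"force":{"type":"number"}},"required":["commands"]}

```bash
mkdir -p pics; python3 - <<'E'
from plant import ctrl, optics
import cv2
s=ctrl.observe()
print(s['time_s'],s['ee_pos'],s['tool_rot'],s['opening'])
for n in('top','side'):
    cv2.imwrite(f'pics/{n}0.png',optics.read_camera(n)); print(n,optics.camera_model(n))
E
```

```text
0.0 [ 0.25110039 -0.57180962  0.24051122] [-7.80857623e-04  9.78667642e-01  2.05448272e-01 -2.11884602e-04] 0.9992080979581182
top {'fx': 593.1401107351576, 'fy': 593.1401107351576, 'cx': 330.286172777883, 'cy': 242.40596222646994, 'position': array([0.49617415, 0.02874081, 1.28912549]), 'orientation': array([-0.03037647,  0.71083314, -0.70217007,  0.02739907])}
side {'fx': 524.0911728297214, 'fy': 524.0911728297214, 'cx': 323.69487161887906, 'cy': 238.26759285024167, 'position': array([ 0.56542821, -0.85910274,  0.83307875]), 'orientation': array([-0.43572373,  0.90004685, -0.00097295,  0.00771729])}
```

View pics/top0.png

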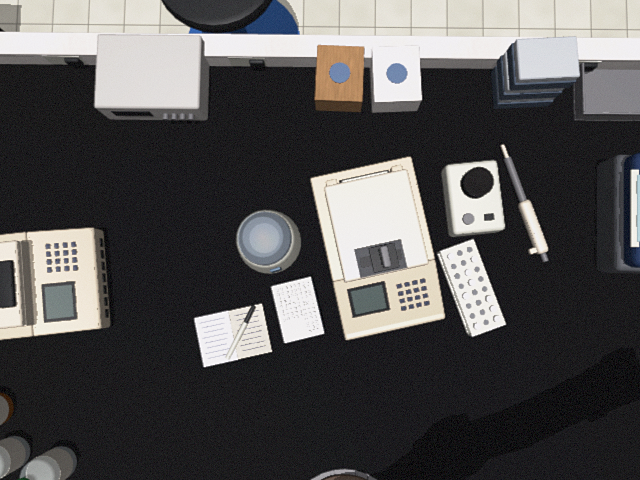

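View pics/side0.png

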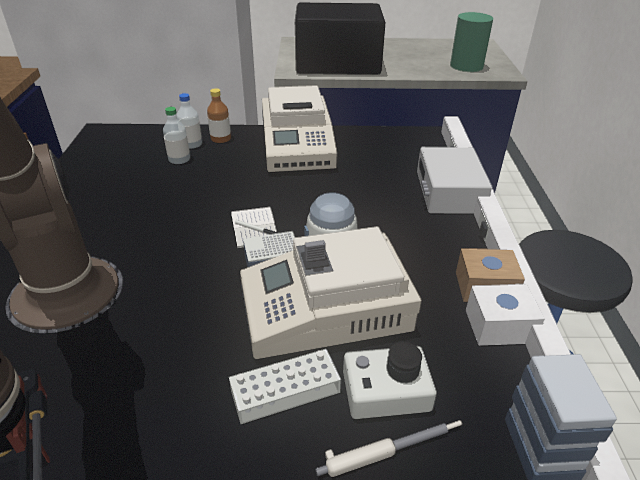

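The top view shows the cycler at about (378,248), yawed slightly left, with the fin near (385,257) on its dark slide plate. The side view shows the fin near (315,253). Next I'll fit the lid and zoom in on the fin in both views.

```bash
cat > h.py <<'E'
import numpy as np, cv2
from scipy.spatial.transform import Rotation as R
from plant import ctrl, optics
def rot(q): return R.from_quat(np.r_[q[1:],q[0]])
def ray(m,uv):
    d=rot(m['orientation']).apply([(uv[0]-m['cx'])/m['fx'],(uv[1]-m['cy'])/m['fy'],1]); return m['position'],d/np.linalg.norm(d)
def plane(m,uv,z):
    p,d=ray(m,uv); return p+d*(z-p[2])/d[2]
def cross(m1,u1,m2,u2):
    p,d=ray(m1,u1);q,e=ray(m2,u2)
    t=np.linalg.lstsq(np.c_[d,-e],q-p,rcond=None)[0]; a=p+t[0]*d;b=q+t[1]*e
    return (a+b)/2,np.linalg.norm(a-b)
def proj(m,P):
    c=rot(m['orientation']).inv().apply(np.atleast_2d(P)-m['position']); return c[:,:2]/c[:,2:]*m['fx']+[m['cx'],m['cy']]
E
python3 - <<'E'
from h import *
t=cv2.imread('pics/top0.png');s=cv2.imread('pics/side0.png');m=optics.camera_model('top')
# lid: near-white, low saturation
hsv=cv2.cvtColor(t,cv2.COLOR_BGR2HSV)
print(hsv[220,370],hsv[300,440-15],hsv[180,320])
mask=((hsv[...,1]<18)&(hsv[...,2]>200)).astype(np.uint8)
mask[:150]=0;mask[300:]=0;mask[:,:310]=0;mask[:,436:]=0
c=max(cv2.findContours(mask,0,2)[0],key=cv2.contourArea)
P=np.array([plane(m,p[0],.155)[:2] for p in c],np.float32)
print(cv2.minAreaRect(P), cv2.boundingRect(c))
b=cv2.boxPoints(cv2.minAreaRect(P));print(b)
a=cv2.resize(t[225:300,340:420],None,fx=5,fy=5,interpolation=0)
d=cv2.resize(s[225:300,280:360],None,fx=5,fy=5,interpolation=0)
cv2.imwrite('pics/z.png',np.hstack([a,d]))
E
```

```text
[ 25   6 241] [ 15  46 236] [ 19  22 241]
((0.6245685815811157, -0.052749909460544586), (0.18342876434326172, 0.15951551496982574), 13.025749206542969) (326, 171, 101, 109)
[[ 0.5172376   0.00428419]
 [ 0.55319065 -0.1511268 ]
 [ 0.73189956 -0.10978401]
 [ 0.6959465   0.04562698]]
```

View pics/z.png

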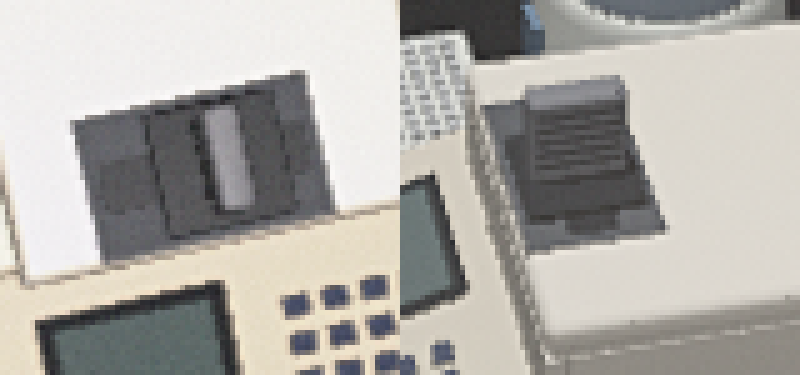

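The zoom shows the fin's light top face centred at about (385.8,256.6) in the top view and (315.4,243.6) in the side view.

```bash
python3 - <<'E'
from h import *
m=optics.camera_model('top');n=optics.camera_model('side')
print(cross(m,(385.8-.4,256.6-.4),n,(315,243.2)))
F=plane(m,(385.4,256.2),.200);print('top',F,'side',plane(n,(315,243.2),.2))
# yaw from fin's top face long edges & plate
A=plane(m,(340+203/5,225+106/5),.2);B=plane(m,(340+224/5,225+213/5),.2);print('finlen',A-B,np.degrees(np.arctan2(*(A-B)[1::-1])))
yaw=np.radians(13.03);ex=np.array([np.cos(yaw),np.sin(yaw)]);ey=np.array([-ex[1],ex[0]])
c=np.array([.6246,-.0527]);print('fin in lid frame',(F[:2]-c)@ex,(F[:2]-c)@ey)
s=ctrl.observe();T=rot(s['tool_rot']);print(T.as_matrix().round(3))
for st in(yaw,yaw+np.pi):
    # tool x = lid x dir? target with z down, y tool along -ey/ey
    X=np.r_[np.cos(st),np.sin(st),0];M=np.c_[X,np.cross([0,0,-1],X),[0,0,-1]]
    print('rotvec deg',np.degrees((T.inv()*R.from_matrix(M)).as_rotvec()).round(1))
print('shift tool',T.inv().apply(np.r_[F[:2],.185]-s['ee_pos']))
E
```

```text
(array([ 0.56251483, -0.06811153,  0.19524372]), np.float64(0.0021713714728291743))
top [ 0.56114469 -0.06773584  0.2       ] side [ 0.56361113 -0.07388535  0.2       ]
finlen [0.03929433 0.00792172 0.        ] 11.398030601539451
fin in lid frame -0.06521147131915299 -0.00034198719765234754
[[ 0.916  0.402 -0.001]
 [ 0.402 -0.916  0.001]
 [-0.    -0.001 -1.   ]]
rotvec deg [-0.1  0.  10.7]
rotvec deg [-0.000e+00 -1.000e-01 -1.693e+02]
shift tool [ 0.48659894 -0.33684363  0.05604069]
```

Both views agree: the fin is at about (0.562, -0.069, 0.185) and the yaw is about 0.227. That fits the lid geometry, with the fin 65 mm ahead of the lid centre and on its midline. I'll move above it.

{"api": "play_rows", "payload": {"commands": [[[0,0,-0.5,0,0,0.53,1],[0,0,0,0,0,0.53,1],[0.92,-0.93,0,0,0,0,1],[0.92,-0.93,0,0,0,0,1],[0.92,-0.93,0,0,0,0,1],[0.92,-0.93,0,0,0,0,1],[0.92,-0.93,0,0,0,0,1],[0.92,-0.93,0,0,0,0,1],[0.92,-0.93,0,0,0,0,1],[0.92,-0.93,0,0,0,0,1],[0.92,-0.93,0,0,0,0,1],[0.92,-0.93,0,0,0,0,1]]], "force": 30}}

```text
time_s: 1.6
ee_pos: [0.4572, -0.2367, 0.2561]
tool_rot: [-0.0, 0.993, 0.114, -0.0]
force: [0.6, -0.4, 0.4]
opening: 0.997
gripper_force: 0.0
```

{"api": "play_rows", "payload": {"commands": [[[0.92,-0.93,0,0,0,0,1],[0.92,-0.93,0,0,0,0,1],[0.92,-0.93,0,0,0,0,1],[0.92,-0.93,0,0,0,0,1],[0,0,0,0,0,0,1],[0,0,0,0,0,0,1]]]}}

```text
time_s: 2.35
ee_pos: [0.5386, -0.1047, 0.2559]
tool_rot: [0.0, 0.993, 0.114, -0.001]
force: [0.0, -0.1, 0.5]
opening: 0.996
gripper_force: 0.0
```

```bash
python3 - <<'E'
from h import *
s=ctrl.observe();T=rot(s['tool_rot'])
print(s['time_s'],s['ee_pos'],T.as_matrix().round(3),s['joint_positions'].round(2),s['force'])
m=optics.camera_model('wrist');w=optics.read_camera('wrist');cv2.imwrite('pics/w.png',w)
print(m); print(proj(m,[[.562,-.069,.2],[.562,-.069,.185]]))
E
```

```text
2.35 [ 0.53855024 -0.10473835  0.25592383] [[ 0.974  0.227 -0.001]
 [ 0.227 -0.974 -0.   ]
 [-0.001  0.    -1.   ]] [ 0.32  0.29 -0.27  1.75  0.08  1.12 -1.32] [ 0.04586621 -0.12539293  0.54362976]
{'fx': 432.6009329524257, 'fy': 432.6009329524257, 'cx': 324.2358048787881, 'cy': 231.92331269392167, 'position': array([ 0.60534396, -0.08885601,  0.39837964]), 'orientation': array([ 0.10106066,  0.77638497, -0.61679715, -0.08108261])}
[[262.19200491 200.7566835 ]
 [266.39408071 195.1278305 ]]
```

View pics/w.png

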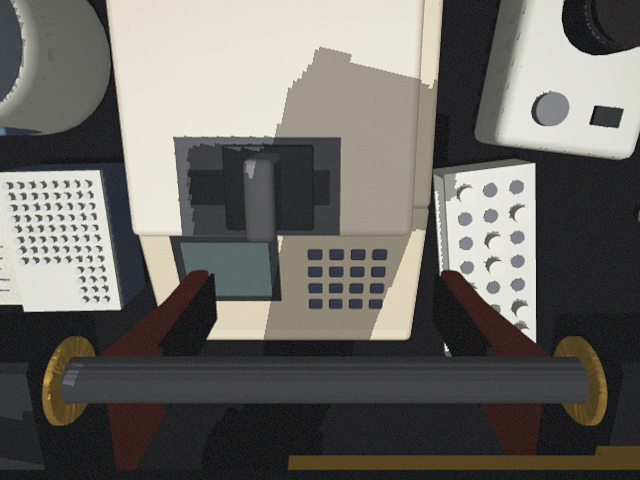

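The wrist view shows the fin top centred at about (261,200); I predicted (262,201), so the position is confirmed. Next: align, descend and grip.

{"api": "play_rows", "payload": {"commands": [[[0.52,-0.5,0,0,0,0,1],[0.52,-0.5,0,0,0,0,1],[0,0,0.3,0,0,0,0.2],[0,0,0.6,0,0,0,0.2],[0,0,0.6,0,0,0,0.2],[0,0,0.5,0,0,0,0.2],[0,0,0.35,0,0,0,0.2],[0,0,0,0,0,0,0.2]]]}}

```text
time_s: 3.4
ee_pos: [0.5621, -0.0683, 0.1851]
tool_rot: [-0.0, 0.993, 0.114, -0.001]
force: [0.3, -0.1, -0.2]
opening: 0.6
gripper_force: 0.0
```

{"api": "play_rows", "payload": {"commands": [[[0,0,0,0,0,0,-1],[0,0,0,0,0,0,-1],[0,0,0,0,0,0,-1],[0,0,0,0,0,0,-1],[0,0,0,0,0,0,-1],[0,0,0,0,0,0,-1]]]}}

```text
time_s: 4.15
ee_pos: [0.5626, -0.0673, 0.186]
tool_rot: [-0.0, 0.993, 0.114, 0.0]
force: [-1.0, 4.0, 2.1]
opening: 0.155
gripper_force: 30.0
```

The opening of 13.6 mm matches the fin. Now I'll pull along tool -y.

{"api": "play_rows", "payload": {"commands": [[[0,-0.1,0,0,0,0,-1],[0,-0.1,0,0,0,0,-1],[0,-0.1,0,0,0,0,-1],[0,-0.1,0,0,0,0,-1],[0,0,0,0,0,0,-1],[0,0,0,0,0,0,-1]]]}}

```text
time_s: 4.9
ee_pos: [0.5603, -0.0576, 0.186]
tool_rot: [0.001, 0.994, 0.114, 0.0]
force: [2.2, -6.5, 1.5]
opening: 0.157
gripper_force: 30.0
```

It has travelled 10.0 mm at 6.9 N, which matches the spring. I need about 3.7 mm more.

{"api": "play_rows", "payload": {"commands": [[[0,-0.07,0,0,0,0,-1],[0,-0.07,0,0,0,0,-1],[0,0,0,0,0,0,-1],[0,0,0,0,0,0,-1]]]}}

```text
time_s: 5.4
ee_pos: [0.5595, -0.0541, 0.1861]
tool_rot: [0.001, 0.994, 0.113, 0.001]
force: [1.8, -7.5, 1.2]
opening: 0.154
gripper_force: 30.0
```

It has travelled 13.6 mm at 7.7 N, so the fork is clear. I'll start the lift along the hinge arc and check partway.

{"api": "play_rows", "payload": {"commands": [[[0.07,0,-0.18,0,0,0,-1],[0.08,0,-0.19,0,0,0,-1],[0.085,0,-0.18,0,0,0,-1],[0.09,0,-0.18,0,0,0,-1],[0,0,0,0,0,0,-1]]]}}

```text
time_s: 6.02
ee_pos: [0.5674, -0.0521, 0.2066]
tool_rot: [0.001, 0.994, 0.113, -0.002]
force: [1.6, -8.3, -4.8]
opening: 0.159
gripper_force: 30.0
```

It has risen 20.5 mm with about 5 N of load, so the lid is free and following. I'll continue to 40 degrees.

{"api": "play_rows", "payload": {"commands": [[[0.2,0,-0.35,0,0,0,-1],[0.22,0,-0.33,0,0,0,-1],[0.24,0,-0.32,0,0,0,-1],[0.27,0,-0.3,0,0,0,-1],[0,0,0,0,0,0,-1]]]}}

```text
time_s: 6.65
ee_pos: [0.5945, -0.0461, 0.2458]
tool_rot: [0.001, 0.994, 0.113, -0.002]
force: [-1.5, -8.7, -2.3]
opening: 0.159
gripper_force: 30.0
```

{"api": "play_rows", "payload": {"commands": [[[0.29,0,-0.28,0,0,0,-1],[0.31,0,-0.26,0,0,0,-1],[0.32,0,-0.24,0,0,0,-1],[0.34,0,-0.22,0,0,0,-1],[0,0,0,0,0,0,-1],[0,0,0,0,0,0,-1]]]}}

```text
time_s: 7.4
ee_pos: [0.6313, -0.0378, 0.2756]
tool_rot: [0.002, 0.994, 0.113, -0.002]
force: [-1.2, -7.7, -1.2]
opening: 0.157
gripper_force: 30.0
```

```bash
python3 - <<'E'
from h import *
s=ctrl.observe();p=s['ee_pos'];d=p-np.array([.5626,-.0673,.185])
y=.227;ex=np.array([np.cos(y),np.sin(y)])
lx=d[:2]@ex-.162;lz=d[2]+.058;print(s['time_s'],p,s['force'],s['opening'],'r',np.hypot(lx,lz),'theta',160.3-np.degrees(np.arctan2(lz,lx)))
cv2.imwrite('pics/side1.png',optics.read_camera('side'))
E
```

```text
7.4 [ 0.63128541 -0.03781836  0.27560604] [-1.20125419 -7.67302079 -1.20864487] 0.15746573575562003 r 0.1729325850168672 theta 39.5413613819061
```

View pics/side1.png

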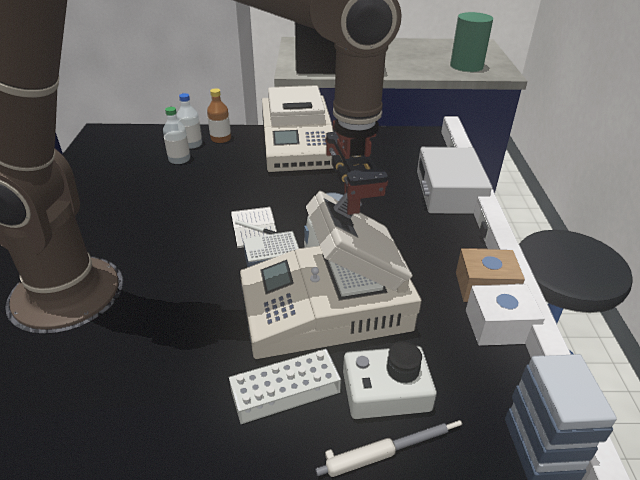

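The side view shows the lid open at about 40 degrees. The ball pin is exposed at (315,273), the fin is held, and the rest of the bench is undisturbed. I'll settle briefly, then hand in.

{"api": "play_rows", "payload": {"commands": [[[0,0,0,0,0,0,-1],[0,0,0,0,0,0,-1],[0,0,0,0,0,0,-1],[0,0,0,0,0,0,-1]]]}}

```text
time_s: 7.95
ee_pos: [0.6313, -0.0379, 0.2756]
tool_rot: [0.002, 0.994, 0.113, -0.002]
force: [-1.8, -8.4, -2.0]
opening: 0.155
gripper_force: 30.0
```

```bash
python3 -c "
from plant import ctrl,hand_in
s=ctrl.observe();print(s['ee_pos'],s['opening']);print(hand_in())"
```

```text
[ 0.63125618 -0.03785193  0.27562753] 0.15477904326680106
the job is handed in; nothing more can be done
None
```

I unlatched the cycler lid and lifted it by its fin to about 40 degrees (39.5 measured); the arm is still holding it there, nothing else on the bench looks moved, and the job is handed in.

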